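# Press the tilt stage to its index mark

## Robot

A 7-joint arm with a two-finger parallel gripper is mounted at the origin on the work surface. World frame = base frame: x ahead of the robot, y to its left, z up, the work surface at z = 0. Lengths are in m, angles in rad, forces in N, time in s.
With the tool pointing down it reaches from about 0.4 to 0.9 m from the base axis. Payload 5.5 kg.
Tool frame: the origin (TCP) lies at the centre of the arm's flange, where the gripper is bolted on; the fingertips stand 173 mm ahead of it and the grasp point (between the pads) lies 155 mm ahead of it; z points along the fingers, y is the line along which they close (so a half turn about z gives the same grasp; the last joint's range is limited). The gripper opens to 85 mm and grips with 20 to 120 N. Pads are 22 mm wide; open, the fingers measure 114 mm over their backs; the gripper's body (76 mm by 85 mm) begins 54 mm behind the grasp point. The pads swing forward as they close: fully open they stand 13 mm farther back than shut.
Start: joints at [-1.003, 0.501, -0.427, 1.55, 0.221, 1.138, -0.21], TCP at [0.195, 0.62, 0.405] pointing down, gripper open.
Joint ranges: [-2.88, 2.88], [-0.31, 2.03], [-1.54, 1.56], [0.2, 2.42], [-1.41, 4.55], [0.19, 2.02], [-2.57, 2.57]. Speed limits (rad/s): [2.57, 2.57, 3.14, 3.14, 3.14, 3.14, 3.14].

## Interface

Orientations are given as a unit quaternion [w, x, y, z].
In Python, from bench import env gives the robot as it stands.
- The arm moves only by the tool carry_out, never from a script. Its argument "moves" is a list of rows, each a list of 7 numbers: the shift along the tool's x, y, z in mm, then the turn, a rotation vector about the tool's x, y, z in rad, then the opening, from 0 (shut) to 1 (fully open). A call has 1 to 12 rows; each row shifts and turns the commanded pose from where the row before left it, along the tool's axes as they then stand; what a row does not reach is not made up. A row lasts 1/12 s, in which the tool goes at most 41.7 mm and 7.16 degrees, less where a joint would pass 70% of its speed; a pose out of reach is approached as far as the arm can. A call with a gripper value outside its range is refused whole. The fingers move at their own pace and stop on an object; the grip force is fixed at half the most. Time passes only in rows, so rows that do not move let the fingers close. It gives the time, the measured TCP pose, the force, the opening and the grip force at its end, in the units of the state.
- env.read_state(): the state, without advancing time (a new reading comes with each control period).
- env.read_camera(name): name is "side" or "top" or "wrist"; returns the picture (420x560x3 uint8, red, green, blue); there is no depth.
- env.camera_model(name): a dict with "fx", "fy", "cx", "cy" (pixels), "eye" and "attitude" of the camera in the world. Camera axes: x right, y down, z forward; pixel columns grow to the right and rows downward; lengths in m; the calibration is good to about 2 mm. A picture is of the moment at which its call begins: read the wrist's pose just before it. camera_model takes no time and is no camera call; for the wrist camera it gives the pose at the moment of the call.
- env.close_job(): hands the job in; it is judged then, once.
The state is a dict: "time": time; "joint_positions": joint angles; "dq": joint speeds; "effort": joint torques, N m; "eef_pos": TCP position; "tcp_rot": TCP orientation; "force": force on the tool from outside, world axes, zero at the start; "moment": the same for the moment, N m; "width": opening from 0.0 (shut) to 1.0 (fully open); "grasp_force": force on a finger pad.
Only numpy, scipy, OpenCV 4.12 (cv2) and the standard library are available. Lean on these libraries where they do the work, as an engineer would, in place of code of your own. Each camera call takes 0.05 s, during which the arm holds its last target. There are 200 camera calls.

## Task

Check the spring travel of the circuit-board tilt stage on the repair mat: with the fingertips, press straight down on the round thumb pad at the plate's corner until the pointer stands level with the index clip on the upright scale, hold it there for about a second without pressing clearly past the clip, then let go so that the plate springs back level. Nothing is to be gripped or lifted; do not touch the circuit board on the plate, and leave the jar, the dish and the screwdriver where they are.

Things in the scene. Friction and masses are not known exactly. Their poses are not given: they have to be found in the camera images.
- stage: tilt stage, fixed on a 2 mm mat: grey painted base 150 mm square, 12 mm thick, its corners on this frame's x and y axes. Two posts carry a parallel 120 mm square, 8 mm thick aluminium plate that rocks about the stage's y axis, 66 mm above the origin. Its +x corner has the thumb pad, and a thin pointer runs on from there to the scale. Origin: centre of the base's underside, z up
- tilt_plate (a joint): tilt of the plate about the stage's y axis, rad: 0 = level at rest, grows as the thumb-pad corner goes down, stops at 0.30 (and at -0.10, corner raised). A spring of 2.5 N m/rad brings it back to about 0 from either side: pressing on the pad takes about 3 to 8 N at the clip positions that occur
- press_pad: the thumb pad, a black round button 24 mm across on a 10 mm stem, fixed on the plate's corner 68 mm from the tilt axis and moving with the plate. Origin: foot of the stem, on the plate's top; the flat top to press lies 14 mm above it, 84 mm above the stage's origin when level. It goes down about 6 to 15 mm to bring the pointer to the clip
- pointer_tip (a point): tip of the pointer, an L-shaped black flat bar 4 mm thick fixed to the plate, its last 12 mm wide leg turned sideways in front of the scale; 145 mm from the tilt axis, so it goes down about 2.1 mm for each mm the pad goes down; at rest 66 mm above the stage's origin
- index_clip: the index clip, a dark steel block 36 mm (stage x) x 24 mm (stage y) and 8 mm high with a small brass thumbscrew on its +y side, fixed on the scale strip just beside the pointer's tip (towards the stage's +y), 12 to 30 mm lower than the pointer at rest. Origin: centre of the block; pointer and clip are level when their heights agree (within the clip's 8 mm height)
- circuit_board: green circuit board 60 x 60 mm, with parts up to 5 mm high, fixed on the middle of the plate by two clips and moving with it; not to be touched. Origin: centre of its underside; its nearest corner is 38 mm from the thumb pad's centre
- flux_jar: loose amber glass jar, 44 mm across, 45 mm high, standing beside the stage; leave it. Origin: centre of its underside
- parts_dish: loose steel dish, 60 mm across, 22 mm high, standing beside the stage; leave it. Origin: centre of its underside
- screwdriver: loose screwdriver, 160 mm long, lying near the stage; leave it. Origin: at its middle on the underside, x along it towards the tip
- scale_top (a point): top of the scale, an upright white strip 4 mm thick (stage x), 36 mm wide, 86 mm high, with dark lines every 5 mm on the face away from the plate. Stands on the stage base beyond the pad, 62 mm farther along the stage's x and off the pointer's line to +y; top 98 mm above the stage's origin

How it is judged:
On the way, in this order (a step that is already met when the one before it is completed fails the run):
1. a fingertip presses the thumb pad and the pointer stays level with the index clip (within 4 mm of its middle height) for half a second (contact force between the fingers and press_pad above 1 N and z of pointer_tip in the frame of index_clip between -0.004 and 0.004 m), for 0.5 s.
2. the pad is released and the plate has sprung back level (contact force between the fingers and press_pad below 0.1 N and value of joint tilt_plate between -0.03 and 0.03 rad), for 0.2 s.
At the end, for the whole second after the job is handed in: the plate is at rest and level again (within 0.03 rad), and the jar, dish and screwdriver are within 20 mm of where they started (value of joint tilt_plate between -0.03 and 0.03 rad and velocity of joint tilt_plate between -0.05 and 0.05 rad/s and distance of each of flux_jar, parts_dish, screwdriver from where it was at the start of the episode below 0.02 m); the robot touches nothing.
It fails at once if the pad is pressed clearly past the clip (pointer more than 10 mm below the clip's middle) (z of pointer_tip in the frame of index_clip below -0.01 m).
It fails at once if the thumb-pad corner is lifted (tilt below -0.06 rad) (value of joint tilt_plate below -0.06 rad).
It fails at once if the circuit board is touched by the robot (more than 1 N) (contact force between any of the fingers, the arm and circuit_board above 1 N).
It fails at once if the jar, dish or screwdriver is moved or lifted (more than 20 mm) (distance of any of flux_jar, parts_dish, screwdriver from where it was at the start of the episode above 0.02 m).
It also fails if it takes over 42 s, if anything falls off the work surface, if the arm or the gripper's body presses on something with over 40 N, if the wrist force passes 120 N, or if a joint passes its speed limit or range.

## Working session

There is one attempt and no reset: what is moved stays moved. The work goes in short steps, Python scripts to look and compute and a tool call to move; the robot and the scene stay as the last step left them, time stands still between calls to the robot, and variables do not carry over. Pictures are saved under pics/ and viewed, at most 10 in all, crops included, and the job is handed in when it is done.

Besides the shell and the picture viewer there is one more tool, called after ">>>" by a JSON object that holds its "op" and its "data". carry_out: Moves the arm, as the interface text tells. Its arguments: {"type":"object","properties":{"moves":{"type":"array"}},"required":["moves"]}

```bash
mkdir -p pics; ls; cat > h.py <<'E'
import numpy as np, cv2, sys
from bench import env
from scipy.spatial.transform import Rotation as R
def cam(n):
    m=env.camera_model(n); a=np.array(m["attitude"],float)
    Rm=a if a.shape==(3,3) else R.from_quat(a[[1,2,3,0]]).as_matrix()
    return m,Rm,np.array(m["eye"])
def ray(c,u,v):
    m,Rm,e=c; d=Rm@np.array([(u-m["cx"])/m["fx"],(v-m["cy"])/m["fy"],1]); return e,d/np.linalg.norm(d)
def onz(c,u,v,z):
    e,d=ray(c,u,v); return e+d*(z-e[2])/d[2]
def proj(c,p):
    m,Rm,e=c; q=Rm.T@(np.array(p)-e); return np.array([m["fx"]*q[0]/q[2]+m["cx"],m["fy"]*q[1]/q[2]+m["cy"]])
def two(c1,p1,c2,p2):
    e1,d1=ray(c1,*p1); e2,d2=ray(c2,*p2)
    s=np.linalg.lstsq(np.c_[d1,-d2],e2-e1,rcond=None)[0]
    a,b=e1+s[0]*d1,e2+s[1]*d2; return (a+b)/2,np.linalg.norm(a-b)
E
python3 - <<'E'
from h import *
ims=[]
for n in ["side","top","wrist"]:
    print(n,env.camera_model(n)); im=env.read_camera(n)[:,:,::-1]; cv2.imwrite(f"pics/{n}0.png",im); 
print(env.read_state())
E
```

```text
pics
side {'fx': 491.346488288191, 'fy': 491.346488288191, 'cx': 267.7163410632777, 'cy': 215.32011493686986, 'eye': array([0.27114311, 0.64620769, 0.57177304]), 'attitude': array([ 0.09618776, -0.1846669 ,  0.87327056, -0.44050492])}
top {'fx': 470.372818277177, 'fy': 470.372818277177, 'cx': 283.9371542822502, 'cy': 206.48578630001956, 'eye': array([0.39415807, 0.02629169, 0.87994293]), 'attitude': array([-0.07697661,  0.70392617, -0.70345342,  0.06095762])}
wrist {'fx': 320.71785129247877, 'fy': 320.71785129247877, 'cx': 278.5482329998749, 'cy': 208.53660972190852, 'eye': array([0.11516481, 0.64594237, 0.37338304]), 'attitude': array([0.13325543, 0.79502602, 0.58387019, 0.09629234])}
{'time': 0.15, 'joint_positions': array([-1.00278809,  0.50170537, -0.42684119,  1.55121281,  0.22077273,
        1.13830471, -0.21032069]), 'dq': array([ 0.0007426 , -0.00293542, -0.00088282, -0.00352901, -0.00098106,
       -0.0001949 ,  0.00060563]), 'effort': array([-6.73635965e-03, -5.70040298e+01, -5.82508162e+00, -2.81285352e+01,
        1.06917199e-02,  7.87841185e-03, -4.05768014e-05]), 'eef_pos': array([0.19501928, 0.61976684, 0.40385156]), 'tcp_rot': array([-1.70689783e-04,  1.51805217e-01,  9.88410111e-01, -7.74183896e-04]), 'force': array([ 0.5023768 ,  0.03523078, -0.25152569]), 'moment': array([ 0.0500802 , -0.00334101,  0.02522964]), 'grasp_force': 0.0, 'width': 1.0009498628625004}
```

View pics/top0.png

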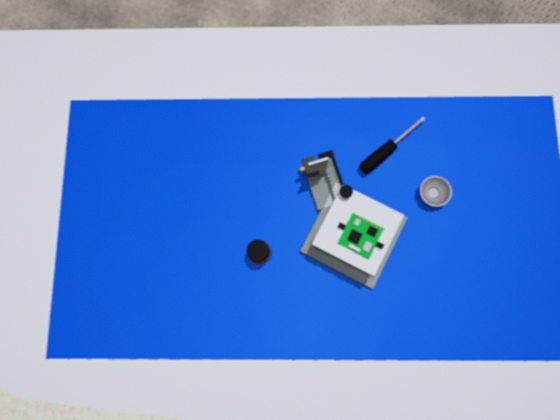

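View pics/side0.png

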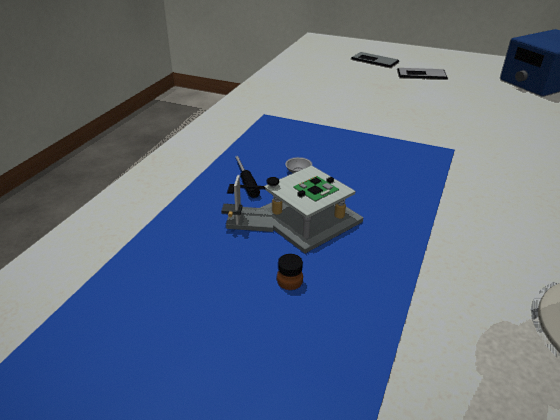

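The top view shows the pad at (346,191), the board at (361,237), the jar at (258,251), the dish at (435,191), and the screwdriver from (365,168) to (424,118). The side view shows the pointer near (235,188) and the clip near (232,209). I'll zoom in on both and compute positions.

```bash
python3 - <<'E'
from h import *
s=cv2.imread("pics/side0.png")[145:245,205:305]; t=cv2.imread("pics/top0.png")[140:240,290:390]
o=np.hstack([cv2.resize(x,(400,400),interpolation=cv2.INTER_CUBIC) for x in (s,t)])
cv2.imwrite("pics/z1.png",o)
c=cam("top")
pad=onz(c,346,191,.086); b=onz(c,361,237,.074)
print("pad",pad,"board",b,"dist",np.linalg.norm((pad-b)[:2]),"yaw",np.arctan2(*(pad-b)[1::-1]))
for n,u,v,z in [("jar",258,251,.045),("dish",435,191,.02),("sdh",366,168,.02),("sdt",424,118,.01)]: print(n,onz(c,u,v,z))
E
```

```text
pad [ 0.578403   -0.06254393  0.086     ] board [ 0.50001537 -0.08775455  0.074     ] dist 0.08234194311831995 yaw 0.3111670640098065
jar [0.47877296 0.09146023 0.045     ]
dish [ 0.59333097 -0.23523962  0.02      ]
sdh [ 0.63816554 -0.10857762  0.02      ]
sdt [ 0.74136407 -0.22563991  0.01      ]
```

View pics/z1.png

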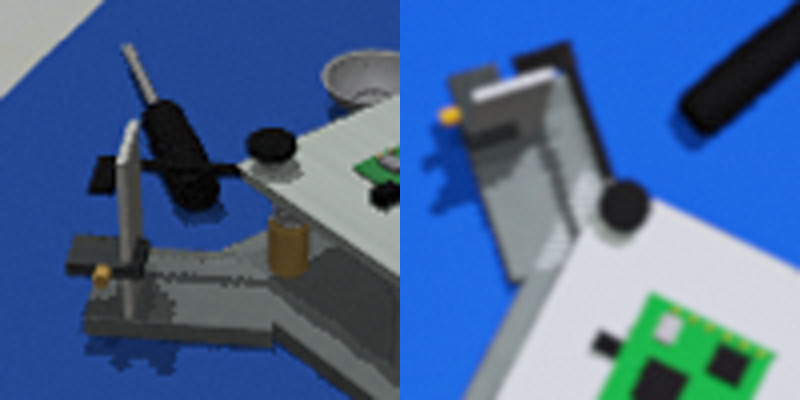

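The zoomed view shows the pad at side crop (271,145) and top crop (625,207). The brass screw is at side (100,275) and top (450,115), and the clip lies level under the pointer leg. I'll triangulate these.

```bash
python3 - <<'E'
from h import *
cs,ct=cam("side"),cam("top")
S=lambda u,v:(205+u/4-.375,145+v/4-.375); T=lambda u,v:(290+(u-400)/4-.375,140+v/4-.375)
for n,a,b in [("pad",(271,141),(625,205)),("screw",(100,275),(450,115)),("cliptop outer+y",(68,260),(447,75)),("cliptop outer-y",(73,236),(497,65)),("scaletop +y",(122,160),(473,98)),("scaletop -y",(135,122),(555,70)),("leg outer -y/out",(113,157),(570,40)),("leg +y/out",(94,156),(515,58))]:
    print(n,two(cs,S(*a),ct,T(*b)))
st=env.read_state(); Rm=R.from_quat(np.array(st["tcp_rot"])[[1,2,3,0]]).as_matrix(); print(Rm.round(3))
E
```

```text
pad (array([ 0.57985093, -0.06245555,  0.08342029]), np.float64(0.0012727754554554402))
screw (array([0.63250651, 0.0124446 , 0.0411233 ]), np.float64(0.0012930853191453783))
cliptop outer+y (array([0.64931217, 0.01350774, 0.04575611]), np.float64(0.0007095377836389751))
cliptop outer-y (array([ 0.65709241, -0.00915125,  0.04185437]), np.float64(0.003031745866631457))
scaletop +y (array([0.62296268, 0.0034928 , 0.100842  ]), np.float64(0.000991310318823804))
scaletop -y (array([ 0.63564828, -0.03234245,  0.09729475]), np.float64(0.0005853643752212583))
leg outer -y/out (array([ 0.6562677 , -0.04218104,  0.06798083]), np.float64(0.005486391949417984))
leg +y/out (array([ 0.64659704, -0.01522778,  0.08553666]), np.float64(0.002946700302977866))
[[-0.954  0.3   -0.001]
 [ 0.3    0.954 -0.001]
 [ 0.    -0.002 -1.   ]]
```

>>> {"op": "carry_out", "data": {"moves": [[-25,-24,0,0,0,0,0],[-25,-24,0,0,0,0,0],[-25,-24,0,0,0,0,0],[-25,-24,0,0,0,0,0],[-25,-24,0,0,0,0,0],[-25,-24,0,0,0,0,0],[-25,-24,0,0,0,0,0],[-25,-24,0,0,0,0,0],[-25,-24,0,0,0,0,0],[-25,-24,0,0,0,0,0],[-25,-24,0,0,0,0,0],[-25,-24,0,0,0,0,0]]}}

```text
time: 1.15
eef_pos: [0.3952, 0.2536, 0.4047]
tcp_rot: [0.0, 0.152, 0.988, 0.0]
force: [0.6, 0.2, -0.2]
width: 0.001
grasp_force: 0.0
```

>>> {"op": "carry_out", "data": {"moves": [[-27,-24,5,0,0,0,0],[-27,-24,5,0,0,0,0],[-27,-24,5,0,0,0,0],[-27,-24,5,0,0,0,0],[-27,-24,5,0,0,0,0],[-27,-24,5,0,0,0,0],[-27,-24,5,0,0,0,0],[-27,-24,5,0,0,0,0],[-27,-24,5,0,0,0,0],[-27,-24,5,0,0,0,0],[0,0,0,0,0,-0.12,0],[0,0,0,0,0,-0.12,0]]}}

```text
time: 2.15
eef_pos: [0.5807, -0.0579, 0.3536]
tcp_rot: [-0.001, 0.032, 0.999, -0.001]
force: [0.3, 1.0, -0.2]
width: -0.0
grasp_force: 0.0
```

>>> {"op": "carry_out", "data": {"moves": [[0,0,5,0,0,-0.12,0],[0,0,5,0,0,-0.12,0],[0,0,5,0,0,-0.12,0],[0,0,5,0,0,0,0],[0,0,0,0,0,0,0]]}}

```text
time: 2.57
eef_pos: [0.5798, -0.0548, 0.3333]
tcp_rot: [-0.001, -0.145, 0.989, 0.0]
force: [-1.1, -0.1, -0.2]
width: -0.005
grasp_force: 0.0
```

```bash
cat > look.py <<'E'
from h import *
k=sys.argv[1]
st=env.read_state(); P=np.array(st["eef_pos"]); Rm=R.from_quat(np.array(st["tcp_rot"])[[1,2,3,0]]).as_matrix()
print("t",st["time"],"tcp",P.round(4),"F",np.round(st["force"],2)); print(Rm.round(3))
tip=P+Rm[:,2]*.173; print("tip",tip.round(4))
cw=cam("wrist"); w=env.read_camera("wrist")[:,:,::-1]; s=env.read_camera("side")[:,:,::-1]
print("pad in wrist",proj(cw,[.579,-.0625,.086]),"tip in wrist",proj(cw,tip),"tip in side",proj(cam("side"),tip))
cv2.imwrite(f"pics/w{k}.png",w);cv2.imwrite(f"pics/s{k}.png",s)
a=cv2.resize(s[125:245,205:305],(400,480),interpolation=cv2.INTER_CUBIC)
b=cv2.resize(w,(400,300)); b=cv2.copyMakeBorder(b,0,180,0,0,cv2.BORDER_CONSTANT)
cv2.imwrite(f"pics/c{k}.png",np.hstack([a,b]))
E
python3 look.py 2
```

```text
t 2.5667 tcp [ 0.5798 -0.0548  0.3333] F [-1.12 -0.08 -0.23]
[[-0.958 -0.287 -0.002]
 [-0.287  0.958  0.   ]
 [ 0.002  0.001 -1.   ]]
tip [ 0.5793 -0.0547  0.1603]
pad in wrist [266.79540424 217.26905767] tip in wrist [276.46174313 273.25249084] tip in side [271.23415456 144.96200747]
```

View pics/c2.png

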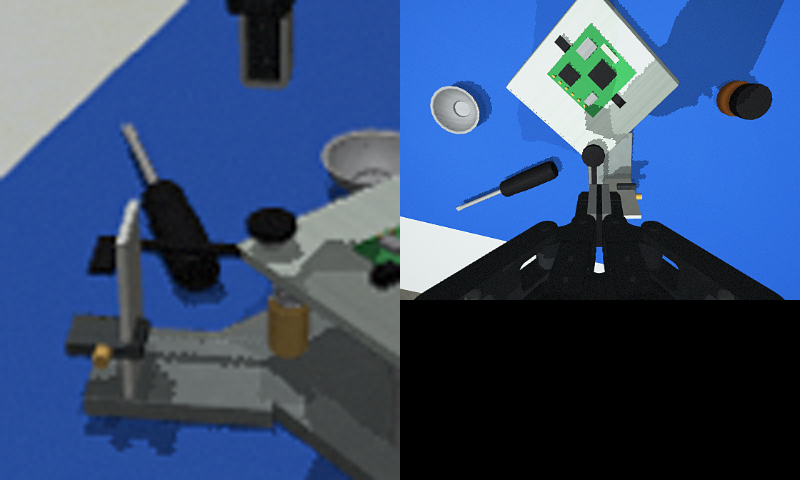

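The wrist view has the pad at about (270,217), against a predicted (267,217). In the side view the fingertips sit directly above the pad, about 7 mm off in tool y. Next I'll correct that and descend to just above the pad.

>>> {"op": "carry_out", "data": {"moves": [[1,-6,0,0,0,0,0],[0,0,10,0,0,0,0],[0,0,14,0,0,0,0],[0,0,14,0,0,0,0],[0,0,12,0,0,0,0],[0,0,10,0,0,0,0],[0,0,6,0,0,0,0],[0,0,0,0,0,0,0],[0,0,0,0,0,0,0],[0,0,0,0,0,0,0]]}}

```text
time: 3.5
eef_pos: [0.5815, -0.0607, 0.2692]
tcp_rot: [0.001, -0.147, 0.989, -0.0]
force: [0.5, -0.0, 0.2]
width: -0.001
grasp_force: 0.0
```

```bash
python3 look.py 3
```

```text
t 3.5 tcp [ 0.5815 -0.0607  0.2692] F [ 0.47 -0.03  0.24]
[[-0.957 -0.291  0.001]
 [-0.291  0.957 -0.   ]
 [-0.001 -0.    -1.   ]]
tip [ 0.5817 -0.0607  0.0962]
pad in wrist [274.80037531 258.13583949] tip in wrist [276.44521765 273.19768502] tip in side [271.41158795 174.29933646]
```

View pics/c3.png

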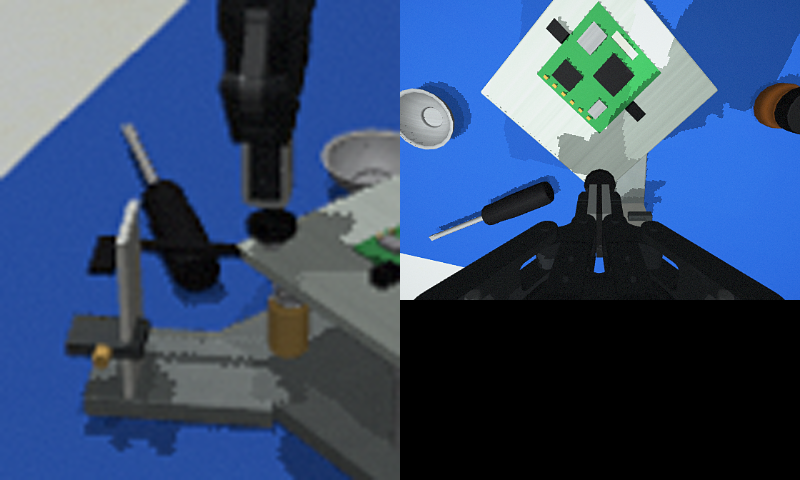

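The fingertips are centred over the pad, about 10 mm above it (side crop (268,200), pad at (271,222)). Now I'll go down to contact in small steps.

>>> {"op": "carry_out", "data": {"moves": [[0,0,3,0,0,0,0],[0,0,3,0,0,0,0],[0,0,2,0,0,0,0],[0,0,2,0,0,0,0],[0,0,2,0,0,0,0],[0,0,0,0,0,0,0],[0,0,0,0,0,0,0],[0,0,0,0,0,0,0]]}}

```text
time: 4.27
eef_pos: [0.5813, -0.0606, 0.2569]
tcp_rot: [0.0, -0.147, 0.989, 0.0]
force: [0.7, 1.1, 2.0]
width: 0.002
grasp_force: 0.8
```

>>> {"op": "carry_out", "data": {"moves": [[0,0,1,0,0,0,0],[0,0,1,0,0,0,0],[0,0,1,0,0,0,0],[0,0,0,0,0,0,0],[0,0,0,0,0,0,0],[0,0,0,0,0,0,0]]}}

```text
time: 4.77
eef_pos: [0.5817, -0.0605, 0.2541]
tcp_rot: [0.001, -0.147, 0.989, -0.0]
force: [2.8, 2.0, 3.6]
width: -0.003
grasp_force: 2.0
```

>>> {"op": "carry_out", "data": {"moves": [[0,0,1,0,0,0,0],[0,0,1,0,0,0,0],[0,0,1,0,0,0,0],[0,0,0,0,0,0,0],[0,0,0,0,0,0,0],[0,0,0,0,0,0,0]]}}

```text
time: 5.27
eef_pos: [0.5819, -0.0604, 0.2513]
tcp_rot: [0.001, -0.147, 0.989, -0.0]
force: [3.1, 2.1, 5.9]
width: 0.001
grasp_force: 3.0
```

```bash
python3 look.py 4
```

```text
t 5.2667 tcp [ 0.5819 -0.0604  0.2513] F [3.09 2.09 5.92]
[[-0.957 -0.291  0.002]
 [-0.291  0.957  0.   ]
 [-0.002 -0.    -1.   ]]
tip [ 0.5824 -0.0603  0.0783]
pad in wrist [273.99735815 274.46077536] tip in wrist [276.47887589 273.19332515] tip in side [271.00798248 182.57936137]
```

View pics/c4.png

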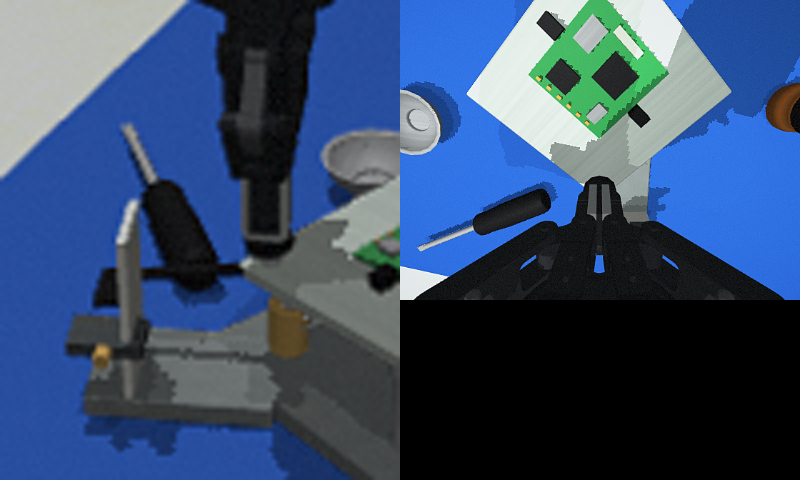

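The pointer leg's end has dropped from crop rows 238–273 to 268–305, about 16 mm, which agrees with the pad having gone down about 7.7 mm. I measured the clip's middle at z≈0.041, so the pad needs about 4–4.5 mm more.

>>> {"op": "carry_out", "data": {"moves": [[0,0,1,0,0,0,0],[0,0,1,0,0,0,0],[0,0,1,0,0,0,0],[0,0,1,0,0,0,0],[0,0,0,0,0,0,0],[0,0,0,0,0,0,0],[0,0,0,0,0,0,0]]}}

```text
time: 5.95
eef_pos: [0.5822, -0.0602, 0.2477]
tcp_rot: [0.002, -0.147, 0.989, -0.0]
force: [3.6, 2.7, 8.0]
width: 0.0
grasp_force: 4.1
```

```bash
python3 look.py 5; python3 - <<'E'
import cv2,numpy as np
a,b,c=[cv2.imread(f"pics/s{k}.png")[175:225,215:255] for k in (2,4,5)]
cv2.imwrite("pics/d5.png",np.hstack([cv2.resize(x,(400,500),interpolation=cv2.INTER_CUBIC) for x in (b,c)]))
E
```

```text
t 5.95 tcp [ 0.5822 -0.0602  0.2477] F [3.64 2.7  8.03]
[[-0.957 -0.291  0.003]
 [-0.291  0.957  0.   ]
 [-0.003 -0.001 -1.   ]]
tip [ 0.5828 -0.0602  0.0747]
pad in wrist [273.89658746 277.61316339] tip in wrist [276.51771884 273.18999563] tip in side [270.76339234 184.19420692]
```

View pics/d5.png

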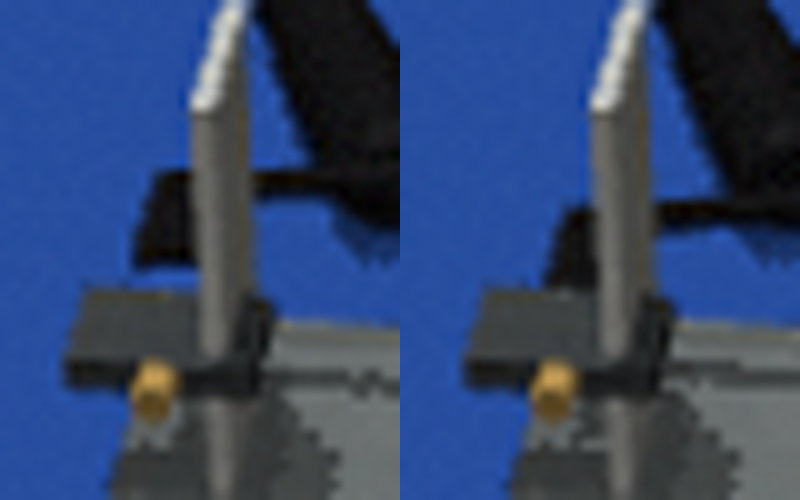

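The pointer leg's near end now meets the clip's far edge in the side view, at crop row about 288. How that reads depends on the sideways gap between leg and clip, so I'll check the gap in the top view.

```bash
python3 - <<'E'
from h import *
t=env.read_camera("top")[:,:,::-1]; cv2.imwrite("pics/top6.png",t)
a=cv2.imread("pics/top0.png")
f=lambda x: cv2.resize(x[142:192,295:335],(400,500),interpolation=cv2.INTER_CUBIC)
cv2.imwrite("pics/d6.png",np.hstack([f(a),f(t)]))
E
```

```text
(no output)
```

View pics/d6.png

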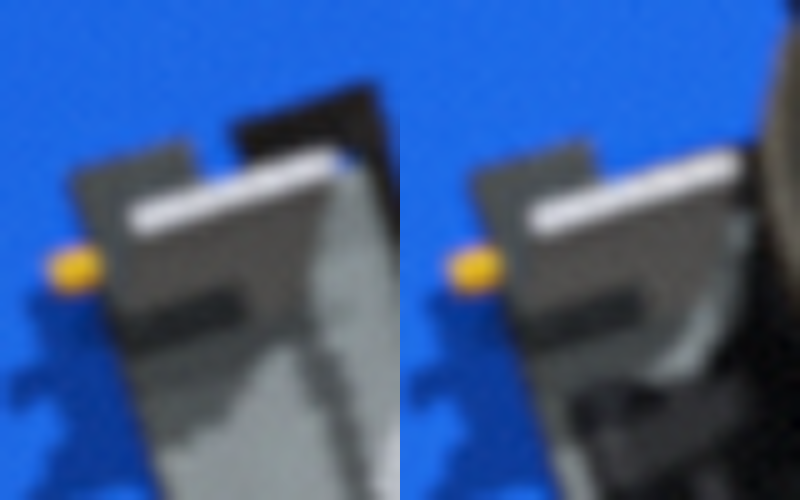

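The top view shows the clip's outer edge from crop (72,172) to (188,140) and the leg's outer edge at rest from (232,130) to (375,80), so there is a clear gap in y. I'll compute the expected side-view pixels from this.

```bash
python3 - <<'E'
from h import *
ct,cs=cam("top"),cam("side")
q=lambda u,v,z: onz(ct,295+u/10-.45,142+v/10-.45,z)
yaw=.311; ex=np.array([np.cos(yaw),np.sin(yaw),0]); ey=np.array([-ex[1],ex[0],0]); O=np.array([.579,-.062,.002])-.068*ex
f=lambda p:np.round(1e3*np.array([(p-O)@ex,(p-O)@ey,p[2]-.002]),1)
cl=[q(72,172,.045),q(188,140,.045)]; lg=[q(232,130,.070),q(375,80,.070)]
print("clip near/far",*map(f,cl),"leg near/far",*map(f,lg))
d=lambda p:(np.round((proj(cs,p)-[215,175]+.45)*10))
# leg at rest, then clip corners for different heights (side crop px as in d5)
print("rest leg near/far top px",*map(d,lg))
for z in (.041,.043,.045,.047,.049):
    print("cliptop z",z,"near/far px",d(q(72,172,z)),d(q(188,140,z)))
for th in (.11,.14,.16,.17,.18,.19,.2,.21):
    c,s=np.cos(th),np.sin(th)
    def rot(p):
        r=p-O; x,y,z=r@ex,r@ey,r[2]-.066; return O+ex*(c*x+s*z)+ey*y+np.array([0,0,.066-s*x+c*z])
    print("th",th,"tip z",round(.068-.145*s,4),"leg near/far top px",*[d(rot(p)) for p in lg])
E
```

```text
clip near/far [157.7  49.9  43. ] [156.9  27.6  43. ] leg near/far [149.2  22.9  68. ] [150.1  -4.4  68. ]
rest leg near/far top px [136. 160.] [156.  81.]
cliptop z 0.041 near/far px [ 67. 368.] [ 93. 299.]
cliptop z 0.043 near/far px [ 69. 360.] [ 95. 291.]
cliptop z 0.045 near/far px [ 71. 352.] [ 97. 283.]
cliptop z 0.047 near/far px [ 74. 344.] [ 99. 275.]
cliptop z 0.049 near/far px [ 76. 336.] [102. 268.]
th 0.11 tip z 0.0521 leg near/far top px [144. 234.] [164. 154.]
th 0.14 tip z 0.0478 leg near/far top px [148. 253.] [167. 173.]
th 0.16 tip z 0.0449 leg near/far top px [151. 267.] [170. 186.]
th 0.17 tip z 0.0435 leg near/far top px [152. 273.] [172. 193.]
th 0.18 tip z 0.042 leg near/far top px [154. 280.] [173. 199.]
th 0.19 tip z 0.0406 leg near/far top px [156. 286.] [175. 206.]
th 0.2 tip z 0.0392 leg near/far top px [157. 292.] [177. 212.]
th 0.21 tip z 0.0378 leg near/far top px [159. 299.] [179. 218.]
```

With the bias removed, the pointer is about 1 mm above the clip's middle. I'll press 0.5 mm more and hold for a second.

>>> {"op": "carry_out", "data": {"moves": [[0,0,0.5,0,0,0,0],[0,0,0,0,0,0,0],[0,0,0,0,0,0,0],[0,0,0,0,0,0,0],[0,0,0,0,0,0,0],[0,0,0,0,0,0,0],[0,0,0,0,0,0,0],[0,0,0,0,0,0,0],[0,0,0,0,0,0,0],[0,0,0,0,0,0,0],[0,0,0,0,0,0,0],[0,0,0,0,0,0,0]]}}

```text
time: 7.1
eef_pos: [0.5822, -0.0602, 0.2473]
tcp_rot: [0.002, -0.147, 0.989, -0.0]
force: [4.1, 1.6, 8.6]
width: 0.001
grasp_force: 4.2
```

```bash
python3 look.py 7; python3 - <<'E'
import cv2,numpy as np
b,c=[cv2.imread(f"pics/s{k}.png")[175:225,215:255] for k in (2,7)]
cv2.imwrite("pics/d7.png",np.hstack([cv2.resize(x,(400,500),interpolation=cv2.INTER_CUBIC) for x in (b,c)]))
E
```

```text
t 7.1 tcp [ 0.5822 -0.0602  0.2473] F [4.07 1.64 8.6 ]
[[-0.957 -0.291  0.003]
 [-0.291  0.957  0.   ]
 [-0.003 -0.001 -1.   ]]
tip [ 0.5828 -0.0602  0.0743]
pad in wrist [273.88413468 278.02410526] tip in wrist [276.44565089 273.1506895 ] tip in side [270.75987128 184.37020218]
```

View pics/d7.png

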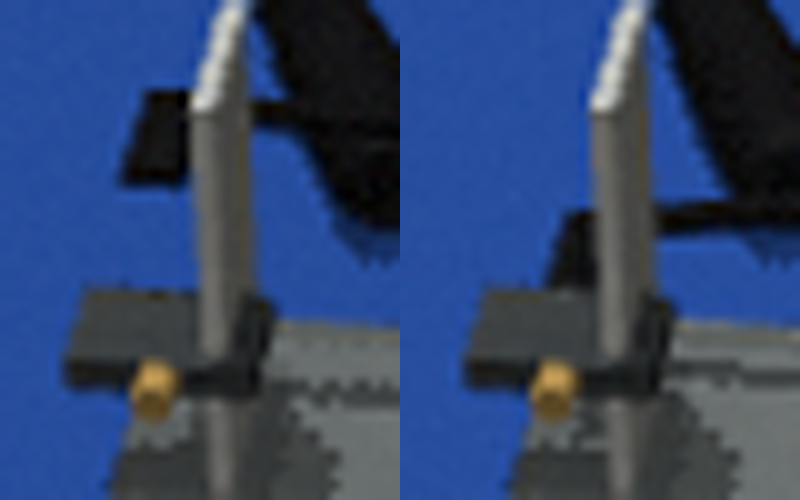

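At rest the leg's far edge was at row 90 and now it is at about 210, a drop of 26.7 mm. That puts the pointer at z≈0.0413 against the clip's middle at ≈0.0414, so it is level, and the hold is done. I'll release gently.

>>> {"op": "carry_out", "data": {"moves": [[0,0,0,0,0,0,0],[0,0,-1.5,0,0,0,0],[0,0,-1.5,0,0,0,0],[0,0,-1.5,0,0,0,0],[0,0,-1.5,0,0,0,0],[0,0,-1.5,0,0,0,0],[0,0,-1.5,0,0,0,0],[0,0,-1.5,0,0,0,0],[0,0,-1.5,0,0,0,0],[0,0,-2,0,0,0,0],[0,0,-4,0,0,0,0],[0,0,-8,0,0,0,0]]}}

```text
time: 8.2
eef_pos: [0.5798, -0.061, 0.271]
tcp_rot: [-0.002, -0.147, 0.989, 0.0]
force: [-0.4, -0.3, 0.4]
width: -0.004
grasp_force: 0.0
```

>>> {"op": "carry_out", "data": {"moves": [[0,0,-15,0,0,0,0],[0,0,-15,0,0,0,0],[0,0,-10,0,0,0,0],[0,0,0,0,0,0,0],[0,0,0,0,0,0,0],[0,0,0,0,0,0,0],[0,0,0,0,0,0,0],[0,0,0,0,0,0,0]]}}

```text
time: 8.87
eef_pos: [0.5807, -0.0607, 0.3113]
tcp_rot: [-0.001, -0.147, 0.989, 0.0]
force: [-0.2, 0.7, 0.5]
width: -0.002
grasp_force: 0.0
```

```bash
python3 look.py 8; python3 - <<'E'
import cv2,numpy as np
a,b=[cv2.imread(f"pics/s{k}.png")[140:300,200:400].astype(int) for k in (2,8)]
d=np.abs(a-b).max(2)>60
print("changed px", d.sum(), "pointer area", d[35:85,15:45].sum(), "jar", d[110:,:].sum())
E
```

```text
t 8.8667 tcp [ 0.5807 -0.0607  0.3113] F [-0.18  0.65  0.47]
[[-0.957 -0.291 -0.002]
 [-0.291  0.957  0.   ]
 [ 0.002  0.001 -1.   ]]
tip [ 0.5804 -0.0607  0.1383]
pad in wrist [274.8239874  229.90922162] tip in wrist [276.36559695 273.23644022] tip in side [272.05707567 154.36582083]
changed px 275 pointer area 0 jar 47
```

View pics/c8.png

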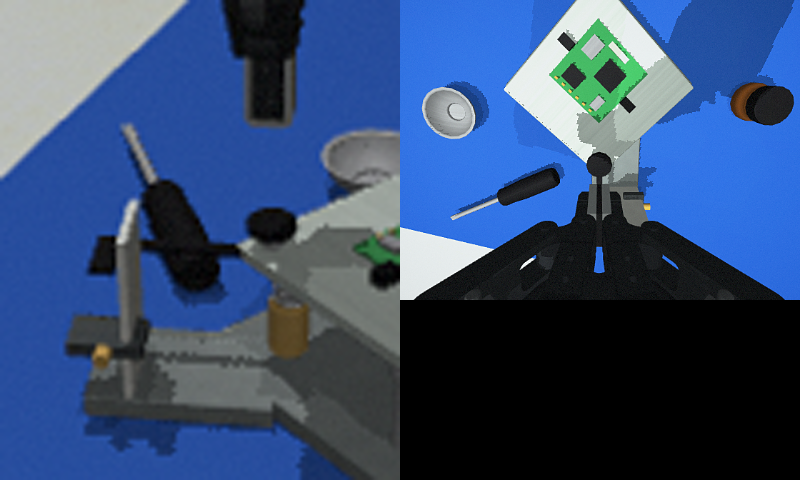

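The pointer is back at its rest rows (crop 238–273, no pixel changes there), the fingers are clear of the pad, and nothing else has moved. I'm handing the job in.

```bash
python3 -c "
from bench import env
print(env.close_job())"
```

```text
the job is handed in; nothing more can be done
None
```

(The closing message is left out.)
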